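Thread the filter tube down the ring stand

ROBOT

A 6-joint arm with a two-finger parallel gripper is mounted at the origin on the work surface. World frame = base frame: x ahead of the robot, y to its left, z up, the work surface at z = 0. Lengths are in m, angles in rad, forces in N, time in s.
With the tool pointing down it reaches from about 0.35 to 1 m from the base axis. Payload 7.1 kg.
Tool frame: the origin (TCP) lies at the very end of the fingers, on their centre line; the grasp point (between the pads) lies 19 mm behind it; z points along the fingers, y is the line along which they close (so a half turn about z gives the same grasp; the last joint's range is limited). The gripper opens to 85 mm and grips with 20 to 120 N. Pads are 22 mm wide; open, the fingers measure 114 mm over their backs; the gripper's body (76 mm by 85 mm) begins 54 mm behind the grasp point. The pads swing forward as they close: fully open they stand 13 mm farther back than shut.
Start: joints at [-1.34, 0.423, 1.63, -0, 1.089, -0.019], TCP at [0.155, -0.606, 0.231] pointing down, gripper open.
Joint ranges: [-3, 3], [-0.9, 2.11], [0.09, 2.58], [-1.31, 4.45], [0.11, 2.69], [-2.54, 2.54]. Speed limits (rad/s): [2.39, 2.39, 3.01, 3.14, 3.14, 3.14].

INTERFACE

Orientations are given as a unit quaternion [x, y, z, w].
In Python, from cell import sensors, snapshot, camera_params, job, spot_in, pinpoint gives the robot as it stands.
- The arm moves only by the tool arm_command, never from a script. Its argument "motion" is one flat list of numbers, 7 for each row, row after row: the turn, a rotation vector about the tool's x, y, z in rad, then the shift along the tool's x, y, z in cm, then the finger opening in cm, from 0 to 8.54. A call has 1 to 12 rows; each row shifts and turns the commanded pose from where the row before left it, along the tool's axes as they then stand; what a row does not reach is not made up. A row lasts 1/10 s, in which the tool goes at most 50 mm and 8.59 degrees, less where a joint would pass 70% of its speed; a pose out of reach is approached as far as the arm can. A call is refused whole if a number of a shift passes 5 or a number of a turn 0.15, either way. A call with a gripper value outside its range is refused whole. The fingers move at their own pace and stop on an object; "grip_force" is the grip in N (left out, the last holds). Time passes only in rows, so rows that do not move let the fingers close. It gives the time, the measured TCP pose, the force, the opening and the grip force at its end, in the units of the state.
- sensors.get_obs(): the state, without advancing time (a new reading comes with each control period).
- snapshot(name): name is "scene" or "top"; returns (picture, depth): 384x512x3 uint8, blue, green, red; 384x512 float32, m along the optical axis (not along the pixel's ray), 0 where there is no reading.
- camera_params(name): a dict with "fov_y" (degrees; the focal length in pixels is half the picture's height over the tangent of half this angle, whatever the lens; pixels are square), "cx", "cy" (the principal point, pixels), "dist_coeffs" ([k1, k2, p1, p2, k3] as OpenCV has them; the pictures are not rectified), "world_from_camera" (4x4, takes a point from camera to world coordinates). Camera axes: x right, y down, z forward; pixel columns grow to the right and rows downward; lengths in m; the calibration is good to about 2 mm. A picture is of the moment at which its call begins. camera_params takes no time and is no camera call.
- job.finish_job(): hands the job in; it is judged then, once.
Trained networks look in the newest picture that a camera, given by its name, has taken for a name from the list of things; names that differ only in an ending like _2 or _b are one class to them, and where a whole thing is asked for, a point or a joint stands for the part that bears it (a point fixed in the world has none). Each returns a list of dicts, best first, with "conf" (0 to 1); they miss things now and then, are a little off and sometimes report something else, mostly with a low value. They report only what shows in the picture. A call takes as long as a camera call. They do not tell look-alikes from the thing itself.
- spot_in(thing, camera): "bbox" ([left, top, right, bottom] as shares, 0 to 1, of the picture: columns of its width, rows of its height, round what is visible of it).
- pinpoint(thing, camera): "point" ([column, row] as shares, 0 to 1, of the picture: columns of its width, rows of its height: a listed point, or the origin of a listed thing).
The state is a dict: "t": time; "joints": joint angles; "qvel": joint speeds; "joint_torque": joint torques, N m; "ee_pos": TCP position; "tcp_rot": TCP orientation; "force": force on the tool from outside, world axes, zero at the start; "wrist_torque": the same for the moment, N m; "width": finger opening in m; "grip_force": force on a finger pad.
Only numpy, scipy, OpenCV 4.12 (cv2) and the standard library are available. Lean on these libraries where they do the work, as an engineer would, in place of code of your own. Each camera call takes 0.05 s, during which the arm holds its last target. There are 200 camera calls.

TASK

Take the amber glass filter tube out of its wooden rack and lower it, tip first, through the rings of the ring stand, top ring, then middle ring, then down through the gripping rubber pads until the small bottom ring stops it, and leave it standing there upright, fully home, with the gripper clear. The lower rings are never quite in line with the top one, so feel your way and be gentle: never force the glass. Do not disturb the flask, the glass plate or the brown bottle.

Things in the scene. Friction and masses are not known exactly. Their poses are not given: they have to be found in the camera images.
- tube: Amber glass filter tube, 165 mm long, 0.12 kg, upright in the rack. Origin: centre of its lower tip face; z up along it. Upwards: straight tip 12 mm in diameter for 20 mm (edge rounded 1.5 mm); then a flat shoulder out to 19 mm, bevelled to the full 24 mm over the next 4 mm; barrel 24 mm in diameter up to 125 mm; black square cap to 165 mm.
- cap (a point): Middle of the tube's black cap, the place to grip: 145 mm up from the tube's origin. The cap is 26 x 26 mm, 40 mm tall, its sides along the tube's x and y axes.
- stand: Fixed grey ring stand. Origin: on the table under the centre of the top ring; z up. Post 12 mm in diameter, top at z = 155 mm, 75 mm from the origin along the stand's +x. Base plate 12 mm thick; glass drip dish on it, rim at 22 mm. The rings are rigid; above about 25 N between tube and stand the glass counts as forced.
- ring_top (a point): Centre of the steel top ring's upper face, 145 mm above the table. Bore 54 mm, ring 10 mm tall. The two brass rings below share one axis, which lies 6 mm off this ring's axis in an unknown direction, new every time.
- ring_mid (a point): Point on the top ring's axis (not on the brass rings' own) at the height of the middle ring's upper face, z = 110 mm. Middle ring: brass, bore 27 mm, 10 mm tall. Below it, at z = 88 mm, two sprung rubber pads, 20 mm apart when empty, about 0.7 N per mm each: the last 30 mm or so are pushed against a drag of a few newtons, and the tube does not fall home by its weight.
- ring_low (a point): Point on the top ring's axis (not on the brass rings' own) at the height of the bottom ring's upper face, z = 60 mm. Bottom ring: brass, bore 16 mm, 10 mm tall. It stops the tube's shoulder when the tube's origin is 40 mm above the table (20 mm below this face).
- rack: Fixed wooden block 70 x 120 x 45 mm (x, y, z), origin at the centre of its underside, with one round hole 26.5 mm in diameter and 37 mm deep in its centre in which the tube stands, so that the tube's origin is 8 mm above the table.
- flask: Clear glass volumetric flask with a ball stopper, 66 mm wide, 147 mm high; origin at the centre of its underside. Bystander.
- glassplate: Dark glass photographic plate lying flat, 82 x 102 x 5 mm; origin at the centre of its underside. Bystander.
- solvent: Brown glass bottle with a black cap, 60 mm wide, 120 mm high; origin at the centre of its underside. Bystander.
There are look-alikes about, which are no part of the job. What is meant by the tube is not red or yellow, and is the smaller of those in its own colour.

How it is judged:
By the outcome, as a careful person would: the job done as asked, in the order asked, and still so for the second after the job is handed in, with the robot touching nothing.
It also fails if it takes over 58 s, if anything falls off the work surface, if the arm or the gripper's body presses on something with over 40 N, if the wrist force passes 120 N, or if a joint passes its speed limit or range.

## Working session

There is one attempt and no reset: what is moved stays moved. The work goes in short steps, Python scripts to look and compute and a tool call to move; the robot and the scene stay as the last step left them, time stands still between calls to the robot, and variables do not carry over. Pictures are saved under pics/ and viewed, at most 10 in all, crops included, and the job is handed in when it is done.

Besides the shell and the picture viewer there is one more tool, called as a command line: name --argument value ..., lists and objects as JSON in quotes. arm_command: Moves the arm, as the interface text tells. Its arguments: {"type":"object","properties":{"motion":{"type":"array"},"grip_force":{"type":"number"}},"required":["motion"]}

```bash
mkdir -p pics; cat > h.py <<'E'
import numpy as np, cv2
from cell import sensors, snapshot, camera_params, job, spot_in, pinpoint
def K(c):
    p=camera_params(c); f=192/np.tan(np.radians(p["fov_y"])/2)
    return np.array([[f,0,p["cx"]],[0,f,p["cy"]],[0,0,1]]),np.array(p["dist_coeffs"]),np.array(p["world_from_camera"])
def ray(c,px):
    k,d,T=K(c); u=cv2.undistortPoints(np.array([[px]],float),k,d)[0,0]
    return T[:3,3],T[:3,:3]@np.array([u[0],u[1],1])
def at_z(c,px,z):
    o,r=ray(c,px); return o+r*(z-o[2])/r[2]
def at_d(c,px,d):
    o,r=ray(c,px); return o+r*d
def proj(c,P):
    k,d,T=K(c); R=T[:3,:3].T
    return cv2.projectPoints(np.array(P,float).reshape(-1,3),cv2.Rodrigues(R)[0],-R@T[:3,3],k,d)[0][:,0]
E
python3 - <<'E'
from h import *
np.set_printoptions(precision=3,suppress=True)
for c in("scene","top"):
    im,d=snapshot(c); cv2.imwrite(f"pics/{c}0.png",im); np.save(f"{c}0.npy",d)
    print(c,K(c)[2][:3,3],K(c)[2][:3,2])
    for t in("tube","cap","rack","stand","ring_top","ring_mid","ring_low","flask","glassplate","solvent"):
        for q in pinpoint(t,c):
            if q["conf"]<.2: continue
            px=np.array(q["point"])*[512,384]
            z={"cap":.153,"ring_top":.145,"ring_mid":.11,"ring_low":.06,"tube":.008}.get(t,0)
            print(t,round(q["conf"],2),px,at_z(c,px,z))
E
```

```text
scene [ 1.356 -0.445  0.994] [-0.612  0.384 -0.692]
tube 0.81 [285.798 167.616] [0.412 0.233 0.008]
tube 0.79 [327.475 168.614] [0.489 0.346 0.008]
tube 0.73 [315.187 207.014] [0.61  0.205 0.008]
tube 0.56 [298.086 184.704] [0.501 0.219 0.008]
cap 0.86 [331.878 124.493] [0.455 0.372 0.153]
cap 0.63 [299.981 146.803] [0.494 0.222 0.153]
cap 0.62 [318.31  155.981] [0.558 0.242 0.153]
rack 0.62 [295.219 185.702] [0.494 0.214 0.   ]
stand 0.67 [170.496 247.488] [ 0.516 -0.226  0.   ]
stand 0.44 [165.478 216.192] [ 0.397 -0.189  0.   ]
ring_mid 0.67 [167.219 221.914] [ 0.525 -0.222  0.11 ]
ring_low 0.69 [167.424 231.782] [ 0.512 -0.224  0.06 ]
flask 0.91 [287.386 263.616] [0.737 0.018 0.   ]
glassplate 0.7 [227.277 198.413] [0.429 0.003 0.   ]
glassplate 0.29 [169.114 247.181] [ 0.513 -0.229  0.   ]
solvent 0.85 [379.187 210.586] [0.719 0.364 0.   ]
top [0.404 0.063 1.262] [ 0.156 -0.008 -0.988]
tube 0.87 [200.704 190.81 ] [0.595 0.21  0.008]
tube 0.75 [197.376 223.181] [0.502 0.216 0.008]
tube 0.75 [151.296 222.797] [0.499 0.348 0.008]
tube 0.65 [186.982 257.088] [0.405 0.242 0.008]
tube
[... 159 characters left out ...]
.109] [0.497 0.225 0.153]
cap 0.58 [137.216 217.69 ] [0.5   0.352 0.153]
rack 0.93 [195.482 222.682] [0.504 0.222 0.   ]
stand 0.6 [351.898 219.917] [ 0.521 -0.228  0.   ]
ring_top 0.9 [361.677 212.698] [ 0.527 -0.22   0.145]
ring_mid 0.8 [363.213 215.194] [ 0.524 -0.233  0.11 ]
ring_mid 0.23 [272.282 245.184] [0.441 0.007 0.11 ]
ring_low 0.63 [355.379 218.304] [ 0.52  -0.224  0.06 ]
ring_low 0.2 [351.693 220.109] [ 0.515 -0.213  0.06 ]
flask 0.81 [270.49  144.806] [0.738 0.011 0.   ]
flask 0.71 [151.808 148.685] [0.719 0.361 0.   ]
glassplate 0.87 [275.302 242.995] [ 0.451 -0.007  0.   ]
solvent 0.73 [150.118 150.106] [0.714 0.366 0.   ]
solvent 0.59 [361.984 214.003] [ 0.539 -0.257  0.   ]
```

```bash
python3 -c "
import cv2,numpy as np
a=cv2.imread('pics/scene0.png');b=cv2.imread('pics/top0.png')
cv2.imwrite('pics/s0b.png',cv2.resize(a,(800,600)));cv2.imwrite('pics/t0b.png',cv2.resize(b,(800,600)))"
```

```text
(no output)
```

View pics/s0b.png

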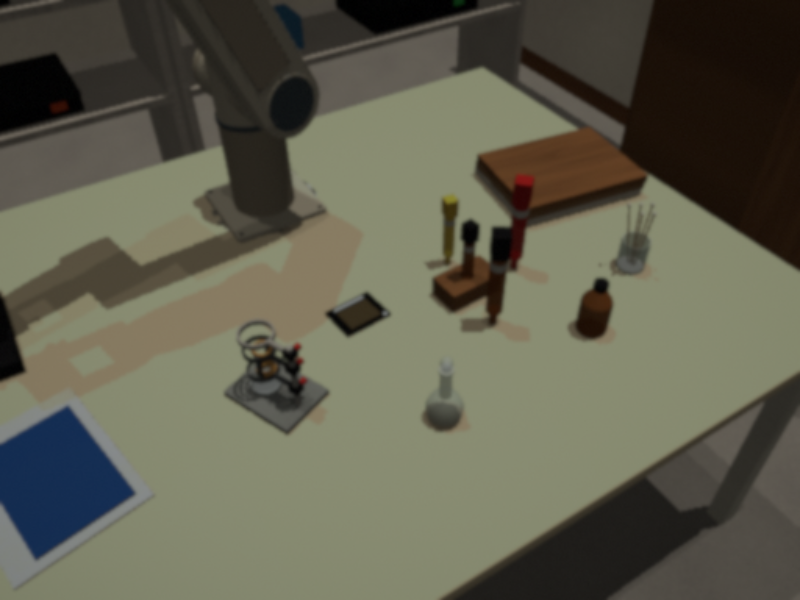

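View pics/t0b.png

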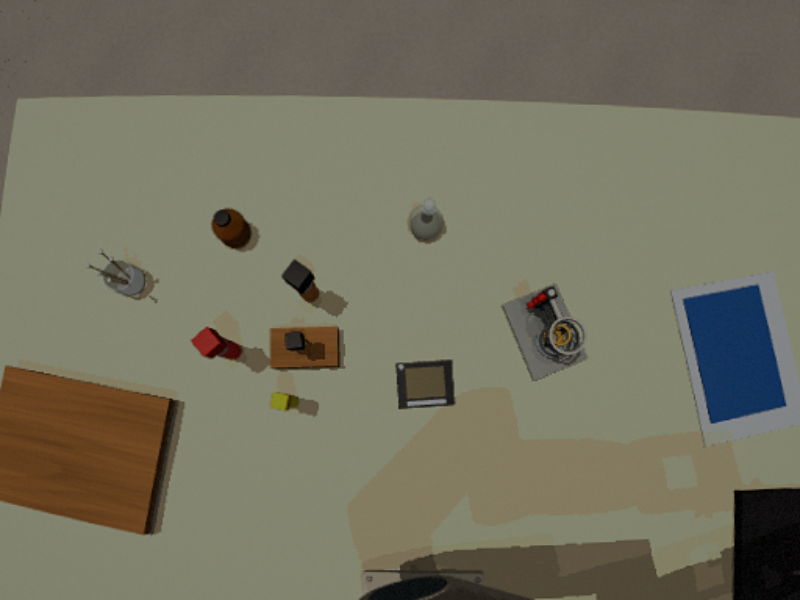

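The scene view shows four upright candidates (512-px scene pixels): yellow (288,127), amber in the rack (300,147), larger amber beside the rack (320,150) and red (334,117). The one in the rack fits: it is amber, the smaller of the two ambers and in the wooden rack. I'll confirm it with an enlarged crop.

```bash
python3 - <<'E'
from h import *
a=cv2.imread('pics/scene0.png');b=cv2.imread('pics/top0.png')
def crop(i,x,y,w,h,W,H): return cv2.convertScaleAbs(cv2.resize(i[y:y+h,x:x+w],(W,H),interpolation=cv2.INTER_CUBIC),alpha=1.7)
r1=np.hstack([crop(b,165,195,60,45,400,300),crop(a,270,115,80,60,400,300)])
r2=np.hstack([crop(b,335,190,40,30,400,300),crop(a,140,200,60,45,400,300)])
cv2.imwrite('pics/c1.png',np.vstack([r1,r2]))
np.set_printoptions(precision=4,suppress=True)
d=np.load('top0.npy')
print(K("top")[0][0,0])
# cap top: dark px near (187,218), depth->z
pts=[]
k,dd,T=K("top")
vv,uu=np.mgrid[195:240,165:225]
u=cv2.undistortPoints(np.stack([uu.ravel(),vv.ravel()],1).astype(float)[:,None],k,dd)[:,0]
z=d[195:240,165:225].ravel()
P=(np.c_[u,np.ones(len(u))]*z[:,None])@T[:3,:3].T+T[:3,3]
m=(P[:,2]>.155)
print("cap",m.sum(),P[m].mean(0)); 
px=np.c_[uu.ravel(),vv.ravel()][m]; print(px)
print(cv2.minAreaRect(P[m][:,:2].astype(np.float32)*1000))
m=(abs(P[:,2]-.045)<.008); print("rack",m.sum(),cv2.minAreaRect(P[m][:,:2].astype(np.float32)*1000))
vv,uu=np.mgrid[185:245,315:385]
u=cv2.undistortPoints(np.stack([uu.ravel(),vv.ravel()],1).astype(float)[:,None],k,dd)[:,0]
z=d[185:245,315:385].ravel()
P=(np.c_[u,np.ones(len(u))]*z[:,None])@T[:3,:3].T+T[:3,3]
for zz in(.145,.11,.012):
    m=(abs(P[:,2]-zz)<.006); r=cv2.minAreaRect(P[m][:,:2].astype(np.float32)*1000); print(zz,m.sum(),P[m].mean(0),r)
m=(abs(P[:,2]-.145)<.008); print(P[m])
E
```

```text
441.80733764802426
cap 132 [0.4965 0.2109 0.2373]
[[210 197]
 [169 199]
 [187 211]
 [188 212]
 [189 212]
 [190 212]
 [191 212]
 [192 212]
 [182 213]
 [183 213]
 [184 213]
 [185 213]
 [186 213]
 [187 213]
 [188 213]
 [189 213]
 [190 213]
 [191 213]
 [192 213]
 [182 214]
 [183 214]
 [184 214]
 [185 214]
 [186 214]
 [187 214]
 [188 214]
 [189 214]
 [190 214]
 [191 214]
 [192 214]
 [193 214]
 [182 215]
 [183 215]
 [184 215]
 [185 215]
 [186 215]
 [187 215]
 [188 215]
 [189 215]
 [190 215]
 [191 215]
 [192 215]
 [193 215]
 [182 216]
 [183 216]
 [184 216]
 [185 216]
 [186 216]
 [187 216]
 [188 216]
 [189 216]
 [190 216]
 [191 216]
 [192 216]
 [193 216]
 [183 217]
 [184 217]
 [185 217]
 [186 217]
 [187 217]
 [188 217]
 [189 217]
 [190 217]
 [191 217]
 [192 217]
 [193 217]
 [183 218]
 [184 218]
 [185 218]
 [186 218]
 [187 218]
 [188 218]
 [189 218]
 [190 218]
 [191 218]
 [192 218]
 [193 218]
 [183 219]
 [184 219]
 [185 219]
 [186 219]
 [187 219]
 [188 219]
 [189 219]
 [190 219]
 [191 219]
 [192 219]
 [193 219]
 [183 220]
 [184 220]
 [185 220]
 [186 220]
 [187 220]
 [188 220]
 [189 220]
 [190
[... 7947 characters left out ...]
 0.4977 -0.2131  0.1429]
 [ 0.4984 -0.2379  0.1383]
 [ 0.4983 -0.24    0.1402]
 [ 0.4982 -0.2419  0.1428]
 [ 0.4982 -0.2446  0.1425]
 [ 0.4951 -0.2079  0.1425]
 [ 0.4949 -0.2101  0.1444]
 [ 0.4949 -0.2124  0.1456]
 [ 0.4949 -0.2148  0.1463]
 [ 0.495  -0.2178  0.1448]
 [ 0.4953 -0.2211  0.1422]
 [ 0.495  -0.2226  0.1463]
 [ 0.4951 -0.2254  0.1457]
 [ 0.4953 -0.2285  0.1438]
 [ 0.4956 -0.2321  0.14  ]
 [ 0.4954 -0.2339  0.1433]
 [ 0.4953 -0.236   0.145 ]
 [ 0.4955 -0.2391  0.1435]
 [ 0.4926 -0.2156  0.1433]
 [ 0.4927 -0.2186  0.1414]
 [ 0.4927 -0.221   0.1424]
 [ 0.4926 -0.2231  0.1443]
 [ 0.4927 -0.226   0.1433]
 [ 0.4928 -0.2286  0.1432]
 [ 0.4927 -0.2309  0.1446]
 [ 0.4926 -0.233   0.1465]]
```

View pics/c1.png

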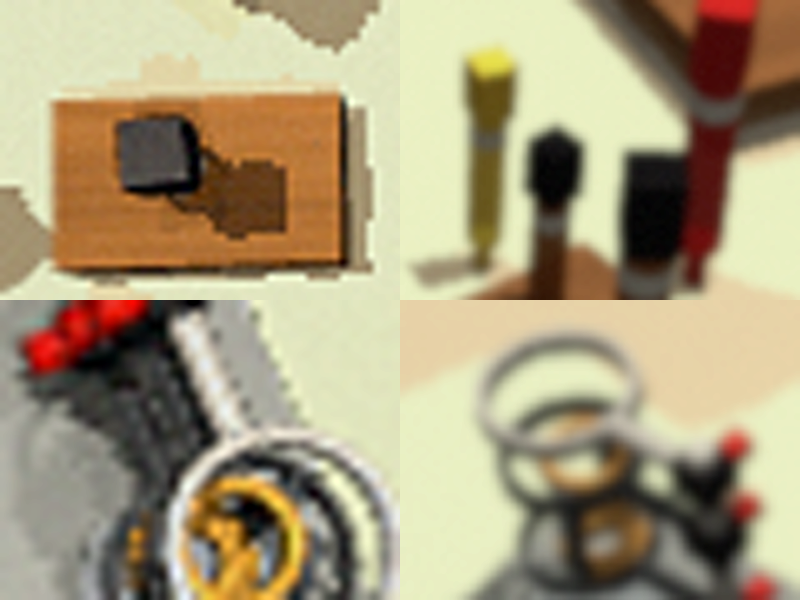

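The crop confirms it: the amber tube with the black cap in the rack, at top-camera pixel (188,218), is smaller than the other amber one beside it. The brass rings also show through the steel ring, near top pixel (360,214). Next I'll fit the rings and the cap.

```bash
python3 - <<'E'
from h import *
from scipy.optimize import least_squares
np.set_printoptions(precision=4,suppress=True)
d=np.load('top0.npy'); im=cv2.imread('pics/top0.png')
k,dd,T=K("top")
def cloud(x0,x1,y0,y1):
    vv,uu=np.mgrid[y0:y1,x0:x1]
    u=cv2.undistortPoints(np.stack([uu.ravel(),vv.ravel()],1).astype(float)[:,None],k,dd)[:,0]
    return (np.c_[u,np.ones(len(u))]*d[y0:y1,x0:x1].ravel()[:,None])@T[:3,:3].T+T[:3,3], np.c_[uu.ravel(),vv.ravel()]
def fit(m,r,x0):  # annulus pts mid radius r
    s=least_squares(lambda q:np.hypot(m[:,0]-q[0],m[:,1]-q[1])-r,x0,loss='soft_l1',f_scale=.002); return s.x,np.sqrt(np.mean(s.fun**2))
P,px=cloud(335,390,190,245)
m=(abs(P[:,2]-.144)<.007)&(np.hypot(P[:,0]-.5235,P[:,1]+.2235)<.036)&(np.hypot(P[:,0]-.5235,P[:,1]+.2235)>.02)
# use rays at z=.145
Q=np.array([at_z("top",p,.145) for p in px[m]])
s=least_squares(lambda q:np.hypot(Q[:,0]-q[0],Q[:,1]-q[1])-q[2],[.5235,-.2235,.03]);print("top ring",s.x,len(Q),Q[:,:2].min(0),Q[:,:2].max(0))
hsv=cv2.cvtColor(im,cv2.COLOR_BGR2HSV)
g=(hsv[px[:,1],px[:,0],0]>12)&(hsv[px[:,1],px[:,0],0]<30)&(hsv[px[:,1],px[:,0],1]>110)
for lo,hi,zz in((.1,.117,.11),(.045,.068,.06)):
    m=g&(P[:,2]>lo)&(P[:,2]<hi)
    Q=np.array([at_z("top",p,zz) for p in px[m]])
    if len(Q)<8: print(len(Q));continue
    s=least_squares(lambda q:np.hypot(Q[:,0]-q[0],Q[:,1]-q[1])-q[2],[.523,-.2235,.016],loss='soft_l1',f_scale=.002);print("gold",zz,s.x,len(Q),Q[:,:2].min(0),Q[:,:2].max(0))
P,px=cloud(175,200,205,230)
m=(P[:,2]>.160)&(P[:,2]<.19); Q=np.array([at_z("top",p,.173) for p in px[m]]); 
print("cap",m.sum(),P[m].mean(0),np.median(P[m],0),Q.mean(0),cv2.minAreaRect(Q[:,:2].astype(np.float32)*1000))
# post via red knobs/plate: stand yaw
P,px=cloud(315,390,175,250)
hs=hsv[px[:,1],px[:,0]]; m=((hs[:,0]<6)|(hs[:,0]>174))&(hs[:,1]>180); print("knobs",P[m].mean(0))
o=sensors.get_obs(); print(o["ee_pos"],o["tcp_rot"],o["width"],o["force"])
from scipy.spatial.transform import Rotation as R
print(R.from_quat(o["tcp_rot"]).as_matrix())
E
```

```text
top ring [ 0.5229 -0.2231  0.03  ] 171 [ 0.4924 -0.255 ] [ 0.5568 -0.1919]
gold 0.11 [ 0.5269 -0.2193  0.0158] 67 [ 0.508  -0.2377] [ 0.543  -0.1945]
gold 0.06 [ 0.5259 -0.2176  0.0152] 46 [ 0.5127 -0.2366] [ 0.5432 -0.2029]
cap 120 [0.5027 0.2205 0.1717] [0.5035 0.2197 0.1721] [0.5026 0.2203 0.173 ] ((502.5676574707031, 220.316162109375), (26.41385269165039, 27.416038513183594), 9.573853492736816)
knobs [ 0.5842 -0.1814  0.1099]
[ 0.1545 -0.6056  0.2313] [ 0.9922  0.1246 -0.      0.    ] 0.08537248747608706 [-0.0813 -0.9726  0.8417]
[[ 0.969   0.2472 -0.    ]
 [ 0.2472 -0.969  -0.    ]
 [-0.      0.     -1.    ]]
```

arm_command --motion '[0,0,0,2.7,-3.55,-0.3,8.5,0,0,0,2.7,-3.55,-0.3,8.5,0,0,0,2.7,-3.55,-0.3,8.5,0,0,0,2.7,-3.55,-0.3,8.5,0,0,0,2.7,-3.55,-0.3,8.5,0,0,0,2.7,-3.55,-0.3,8.5,0,0,0,2.7,-3.55,-0.3,8.5,0,0,0,2.7,-3.55,-0.3,8.5,0,0,0,2.7,-3.55,-0.3,8.5,0,0,0,2.7,-3.55,-0.3,8.5,0,0,0,2.7,-3.55,0,8.5,0,0,0,2.7,-3.55,0,8.5]' --grip_force 30

```text
t: 2.3
ee_pos: [0.3637, -0.1111, 0.2618]
tcp_rot: [0.992, 0.124, 0.001, 0.0]
force: [1.6, -1.3, 0.9]
width: 0.0854
grip_force: 0.0
```

arm_command --motion '[0,0,0,2.7,-3.55,0,8.5,0,0,0,2.7,-3.55,0,8.5,0,0,0,2.7,-3.55,0,8.5,0,0,0,2.7,-3.55,0,8.5,0,0,0,2.7,-3.55,0,8.5,0,0,0,2.7,-3.55,0,8.5,0,0,0,2.7,-3.55,0,8.5,0,0,0,0,0,0,8.5,0,0,0,0,0,0,8.5]'

```text
t: 3.2
ee_pos: [0.4847, 0.1755, 0.261]
tcp_rot: [0.992, 0.126, -0.0, 0.0]
force: [0.2, -0.7, 0.3]
width: 0.0852
grip_force: 0.0
```

```bash
cat >> h.py <<'E'
from scipy.spatial.transform import Rotation as R
def go(target,yaw=None):
    o=sensors.get_obs(); M=R.from_quat(o["tcp_rot"]).as_matrix()
    if target is not None: print("tool shift cm",M.T@(np.array(target)-o["ee_pos"])*100)
    print("t",o["t"],"pos",o["ee_pos"],"yaw",np.degrees(np.arctan2(M[1,0],M[0,0])),"zax",M[:,2],"F",o["force"],"w",o["width"])
E
python3 -c "
from h import *
np.set_printoptions(precision=4,suppress=True)
go([.5026,.2203,.137]);print(sensors.get_obs()['joints'])"
```

```text
tool shift cm [ 2.8607 -3.8915 12.3963]
t 3.2 pos [0.4847 0.1755 0.261 ] yaw 14.437530835461926 zax [-0.0007 -0.0005 -1.    ] F [ 0.2431 -0.6682  0.3405] w 0.08524129481807322
[ 0.3245  0.226   1.8414 -0.0003  1.0749  1.6435]
```

arm_command --motion '[0,0,0,1.43,-1.95,0,8.5,0,0,0,1.43,-1.94,0,8.5,0,0,0.09,0,0,0,8.5,0,0,0,0,0,3,8.5,0,0,0,0,0,3,8.5,0,0,0,0,0,3,8.5,0,0,0,0,0,2.4,8.5,0,0,0,0,0,1,8.5,0,0,0,0,0,0,8.5,0,0,0,0,0,0,8.5]'

```text
t: 4.2
ee_pos: [0.5035, 0.2192, 0.1383]
tcp_rot: [0.997, 0.079, 0.0, -0.0]
force: [-0.4, -0.7, 1.1]
width: 0.0852
grip_force: 0.0
```

```bash
python3 -c "
from h import *
np.set_printoptions(precision=4,suppress=True)
go([.5026,.2203,.137])
im,d=snapshot('scene');cv2.imwrite('pics/g1.png',cv2.convertScaleAbs(cv2.resize(im[90:195,250:390],(800,600),interpolation=cv2.INTER_CUBIC),alpha=1.7))"
```

```text
tool shift cm [-0.0722 -0.1211  0.1252]
t 4.2 pos [0.5035 0.2192 0.1383] yaw 9.113976527874758 zax [ 0.001   0.0004 -1.    ] F [-0.4424 -0.6797  1.1035] w 0.08520778636971872
```

View pics/g1.png

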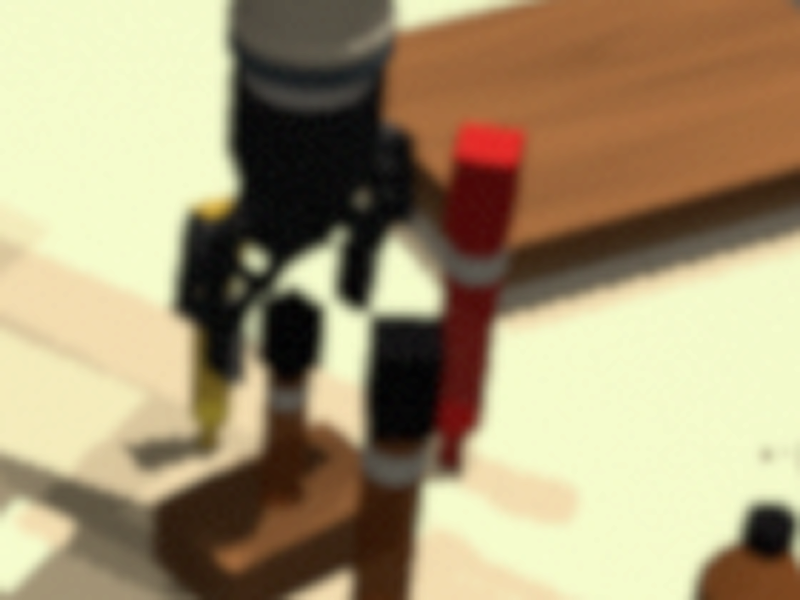

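The cap (crop 292,330) sits between the open fingers (215 and 360), clear of the neighbouring tubes. Closing now.

arm_command --motion '[0,0,0,-0.05,-0.1,0.1,4,0,0,0,0,0,0,2,0,0,0,0,0,0,2,0,0,0,0,0,0,2,0,0,0,0,0,0,2,0,0,0,0,0,0,2,0,0,0,0,0,0,2]' --grip_force 30

```text
t: 4.95
ee_pos: [0.5026, 0.2207, 0.1367]
tcp_rot: [0.997, 0.08, 0.0, -0.0]
force: [-0.7, 1.2, 3.7]
width: 0.0257
grip_force: 34.1
```

arm_command --motion '[0,0,0,0,0,-0.5,2,0,0,0,0,0,-1.5,2,0,0,0,0,0,-3,2,0,0,0,0,0,-4,2,0,0,0,0,0,-4,2,0,0,0,0,0,-4,2,0,0,0,0,0,0,2,0,0,0,0,0,0,2]' --grip_force 40

```text
t: 5.75
ee_pos: [0.5023, 0.2204, 0.3069]
tcp_rot: [0.997, 0.08, 0.001, -0.0]
force: [0.2, -0.1, -2.1]
width: 0.0258
grip_force: 39.8
```

```bash
python3 -c "
from h import *
np.set_printoptions(precision=4,suppress=True)
go([.5265,-.2186,.302])
im,d=snapshot('scene');cv2.imwrite('pics/g2.png',cv2.convertScaleAbs(cv2.resize(im[60:195,220:400],(800,600),interpolation=cv2.INTER_CUBIC),alpha=1.7))"
```

```text
tool shift cm [-4.5951 43.7273  0.4734]
t 5.75 pos [0.5023 0.2204 0.3069] yaw 9.15401377055823 zax [ 0.0012  0.0004 -1.    ] F [ 0.2236 -0.0714 -2.1299] w 0.025805265896955646
```

View pics/g2.png

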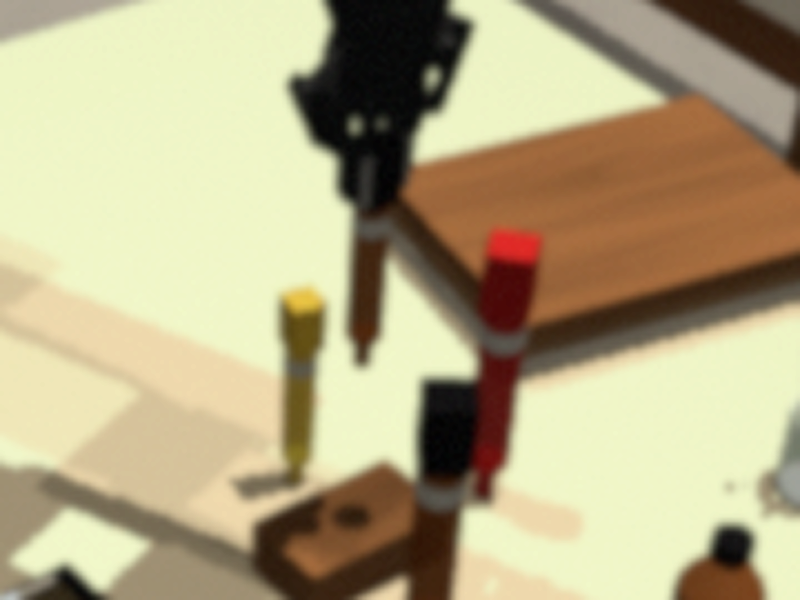

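The amber tube is held straight, with its tip at crop (361,362), and the rack hole at (350,517) is empty. Carrying it over the stand.

arm_command --motion '[0,0,0,-0.2,2,0,2,0,0,0,-0.46,4.37,0,2,0,0,0,-0.46,4.37,0,2,0,0,0,-0.46,4.37,0,2,0,0,0,-0.46,4.37,0,2,0,0,0,-0.46,4.37,0,2,0,0,0,-0.46,4.37,0,2,0,0,0,-0.46,4.37,0,2,0,0,0,-0.46,4.37,0,2,0,0,0,-0.46,4.37,0,2,0,0,0,-0.25,2.4,0,2,0,0,0,0,0,0,2]'

```text
t: 7.0
ee_pos: [0.5255, -0.2212, 0.3038]
tcp_rot: [0.997, 0.078, -0.002, -0.001]
force: [0.7, 0.4, -1.4]
width: 0.0254
grip_force: 40.0
```

```bash
python3 -c "
from h import *
np.set_printoptions(precision=4,suppress=True)
go([.5265,-.2186,.300])
im,d=snapshot('scene');cv2.imwrite('pics/s3.png',im)
o=sensors.get_obs();M=R.from_quat(o['tcp_rot']).as_matrix()
tip=o['ee_pos']+M[:,2]*.1287
print(tip, proj('scene',[tip,tip+[0,0,.02],[.5229,-.2231,.145],[.5265,-.2186,.11],[.5265,-.2186,.06]]))
cv2.imwrite('pics/g3.png',cv2.convertScaleAbs(cv2.resize(im[160:265,100:240],(800,600),interpolation=cv2.INTER_CUBIC),alpha=1.7))"
```

```text
tool shift cm [ 0.1448 -0.2418  0.3779]
t 7.0 pos [ 0.5255 -0.2212  0.3038] yaw 8.952553722870968 zax [-0.0037  0.0008 -1.    ] F [ 0.6988  0.3705 -1.3744] w 0.025385786364428266
[ 0.5249 -0.2193  0.1752] [[164.4144 203.8309]
 [163.204  198.129 ]
 [164.4916 212.2826]
 [168.6582 221.7861]
 [171.3397 234.4741]]
```

View pics/g3.png

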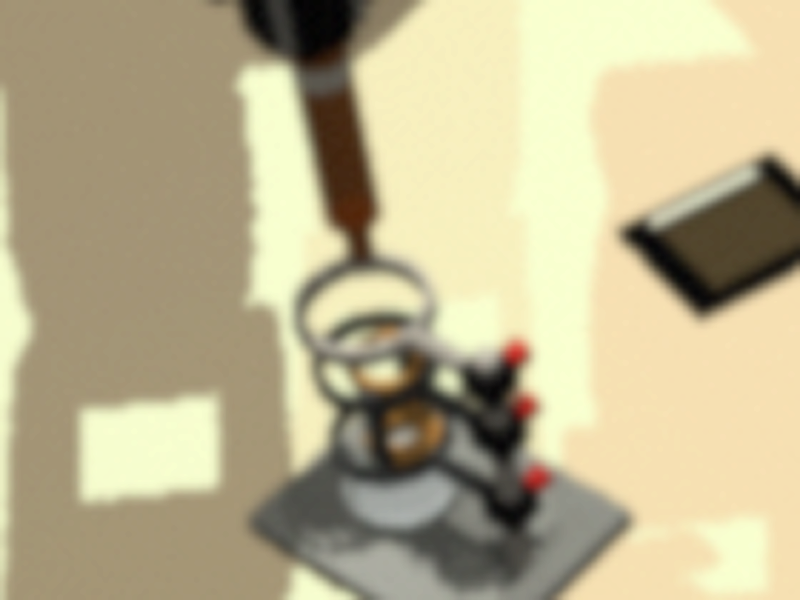

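```bash
python3 - <<'E'
from h import *
o=sensors.get_obs();M=R.from_quat(o['tcp_rot']).as_matrix()
th=np.linspace(0,2*np.pi,80)
def pan(im,c,x,y,w,h,S,items):
    v=cv2.convertScaleAbs(cv2.resize(im[y:y+h,x:x+w],(w*S,h*S),interpolation=cv2.INTER_CUBIC),alpha=1.6)
    for P,col in items:
        q=((proj(c,P)-[x,y]+.5)*S*16).astype(np.int32)
        cv2.polylines(v,[q],False,col,1,cv2.LINE_AA,4)
    return v
ci=lambda x,y,z,r:np.c_[x+r*np.cos(th),y+r*np.sin(th),z+0*th]
B=(.5265,-.2186);Tt=(.5229,-.2231)
rings=[(ci(*Tt,.145,.027),(255,0,0)),(ci(*B,.11,.0135),(0,255,0)),(ci(*B,.06,.008),(255,0,255))]
t0=cv2.imread('pics/top0.png');s0=cv2.imread('pics/scene0.png');s3=cv2.imread('pics/s3.png')
ax=lambda h,dx=0,dy=0:o['ee_pos']+M[:,2]*(.1287-h)+M[:,0]*dx+M[:,1]*dy
v=K("scene")[2][:3,0]; v=v/np.linalg.norm(v)
seg=lambda r,a,b:[(np.array([ax(a)+s*v*r,ax(b)+s*v*r]),(0,255,255)) for s in(-1,1)]
A=pan(t0,"top",340,195,40,40,10,rings); Bp=pan(s0,"scene",145,198,40,50,10,rings)
C=pan(s3,"scene",145,165,40,50,10,seg(.006,0,.02)+seg(.012,.024,.1))
H=500
A=np.vstack([A,np.zeros((100,400,3),np.uint8)])
out=np.hstack([A,Bp,C]); out=cv2.resize(out,(800,333)) if 0 else out
out=np.vstack([np.hstack([Bp[:, :],A])]); cv2.imwrite('pics/o1.png',out); cv2.imwrite('pics/o2.png',C)
E
```

```text
(no output)
```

View pics/o1.png

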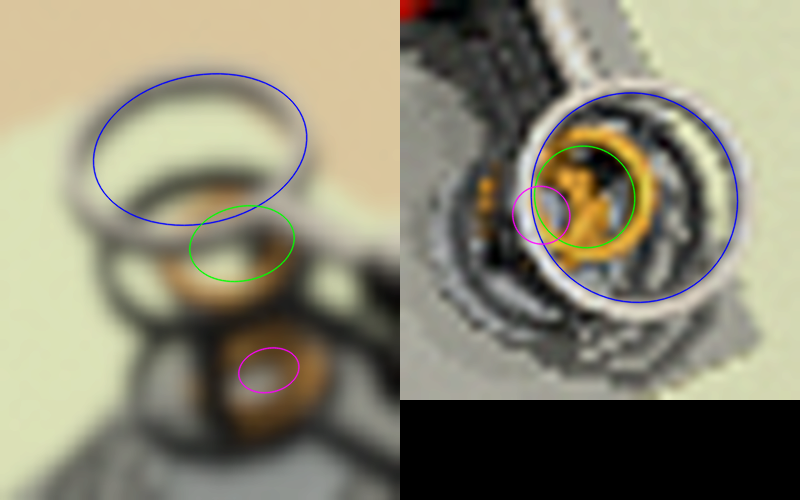

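View pics/o2.png

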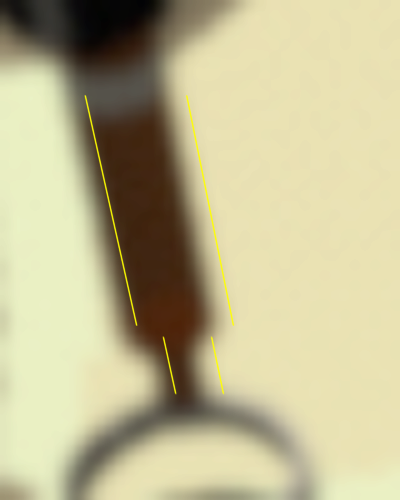

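The overlay shows the top-camera fit is good: middle-ring centre within about 0.4 px of the drawn circle. The scene camera is biased about 1–2 px for both the tube and the rings. I'll correct slightly and lower through the top ring, then feel.

arm_command --motion '[0,0,0,0.2,-0.25,0,2,0,0,0,0,0,1.5,2,0,0,0,0,0,2,2,0,0,0,0,0,1.6,2,0,0,0,0,0,1,2,0,0,0,0,0,0,2,0,0,0,0,0,0,2,0,0,0,0,0,0,2]'

```text
t: 7.85
ee_pos: [0.5287, -0.2157, 0.2462]
tcp_rot: [0.997, 0.08, 0.001, 0.0]
force: [1.0, 0.6, -0.8]
width: 0.0255
grip_force: 40.1
```

```bash
python3 -c "
from h import *
np.set_printoptions(precision=4,suppress=True)
go([.5273,-.2184,.2237]);print(sensors.get_obs()['wrist_torque'])
im,d=snapshot('scene');cv2.imwrite('pics/s4.png',im)
im,d=snapshot('top');cv2.imwrite('pics/t4.png',im)
v=lambda i,x,y,w,h:cv2.convertScaleAbs(cv2.resize(i[y:y+h,x:x+w],(w*10,h*10),interpolation=cv2.INTER_CUBIC),alpha=1.7)
cv2.imwrite('pics/g4.png',v(cv2.imread('pics/s4.png'),145,190,40,50))"
```

```text
tool shift cm [-0.1885  0.2448  2.2512]
t 7.85 pos [ 0.5287 -0.2157  0.2462] yaw 9.179521991215196 zax [ 0.0014 -0.0006 -1.    ] F [ 0.9739  0.6117 -0.799 ] w 0.025484963609575393
[-0.0402  0.0101 -0.0122]
```

View pics/g4.png

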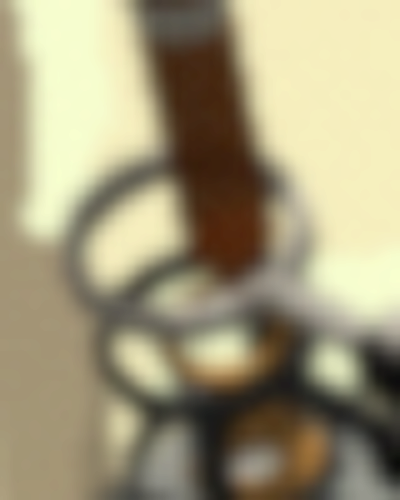

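The tube tip is inside the top ring, with its barrel at about crop x 226 and the brass ring centre near (225,325). It looks a bit too far right, because the arm settled past the target. I'll check that numerically.

```bash
python3 - <<'E'
from h import *
np.set_printoptions(precision=2,suppress=True)
o=sensors.get_obs();M=R.from_quat(o['tcp_rot']).as_matrix()
s4=cv2.imread('pics/s4.png').astype(float); s0=cv2.imread('pics/scene0.png')
hs=np.linspace(.03,.09,40); ax=proj("scene",[o['ee_pos']+M[:,2]*(.1287-h) for h in hs])
g=cv2.GaussianBlur(s4[:,:,1],(0,0),.7); res=[]
for r in range(194,211):
    c=np.interp(r,ax[::-1,1][np.argsort(ax[::-1,1])],ax[::-1,0][np.argsort(ax[::-1,1])])
    x=np.arange(150,180); row=g[r,150:180]
    # half-level crossing edges
    i0=int(np.argmin(row)); 
    gr=np.gradient(row); L=slice(max(i0-9,0),i0); Rr=slice(i0,i0+9)
    wl=np.clip(-gr[L],0,None); wr=np.clip(gr[Rr],0,None)
    l=(x[L]*wl).sum()/wl.sum(); rr=(x[Rr]*wr).sum()/wr.sum(); res.append(((l+rr)/2-c,rr-l))
print("rows pred range",ax[:,1].min(),ax[:,1].max()); print(np.array(res).T); print("median dx",np.median(np.array(res)[:,0]))
hsv=cv2.cvtColor(s0,cv2.COLOR_BGR2HSV)
m=((hsv[:,:,0]>8)&(hsv[:,:,0]<25)&(hsv[:,:,1]>95)).astype(np.uint8); m[:, :150]=0; m[:,190:]=0; m[:205]=0; m[250:]=0
for r in range(212,246): 
    xs=np.where(m[r])[0]; print(r,''.join('#' if q else '.' for q in m[r,155:185]))
print(proj("scene",[[.5268,-.2192,.11],[.5268,-.2192,.105],[.5268,-.2192,.06],[.5229,-.2231,.145]]))
E
```

```text
rows pred range 194.9402598103447 211.91914421126083
[[-0.78 -0.66 -0.76 -0.77 -0.72 -0.73 -0.74 -0.74 -0.73 -0.77 -0.89 -1.11
  -1.31 -0.35  0.26  0.21 -0.17]
 [ 9.59  9.42  9.5   9.56  9.48  9.39  9.3   9.31  9.37  9.48  9.83 10.55
  11.37 10.68  9.59  9.8   9.55]]
median dx -0.7359141171129693
212 ..............................
213 ..............................
214 ..............................
215 ..............................
216 ...........###................
217 ..........####................
218 ..........####................
219 ..............................
220 ..............................
221 ..............................
222 ................###...........
223 ................####..........
224 ......##.......####...........
225 .......##......####...........
226 .......####...#####...........
227 ........##########............
228 .........########.............
229 ............###..#............
230 ..............######..........
231 ............#########.........
232 ............##########........
233 ............##########........
234 ...........####..######.......
235 ..................#####.......
236 ..................#####.......
237 ..........#.......####........
238 .............########.........
239 ............########..........
240 .............#######..........
241 .............#####............
242 ..............................
243 ..............................
244 ..............................
245 ..............................
[[168.49 221.95]
 [168.77 223.25]
 [171.18 234.64]
 [164.49 212.28]]
```

arm_command --motion '[0,0,0,-0.24,0.31,0,2,0,0,0,0,0,0,2,0,0,0,0,0,1,2,0,0,0,0,0,0.5,2,0,0,0,0,0,0.3,2,0,0,0,0,0,0,2,0,0,0,0,0,0,2]'

```text
t: 8.65
ee_pos: [0.5263, -0.2192, 0.2272]
tcp_rot: [0.997, 0.08, -0.0, -0.0]
force: [-0.1, 0.1, -0.9]
width: 0.0255
grip_force: 40.1
```

```bash
python3 -c "
from h import *
np.set_printoptions(precision=4,suppress=True)
go([.5268,-.2192,.2237])
for i in range(3): print(sensors.get_obs()['force'],sensors.get_obs()['wrist_torque'])"
```

```text
tool shift cm [0.0515 0.0106 0.3456]
t 8.65 pos [ 0.5263 -0.2192  0.2272] yaw 9.159335808200838 zax [-0.0003  0.0001 -1.    ] F [-0.1365  0.1411 -0.9229] w 0.025493541651663933
[-0.1365  0.1411 -0.9229] [ 0.0108 -0.0074 -0.0248]
[-0.1365  0.1411 -0.9229] [ 0.0108 -0.0074 -0.0248]
[-0.1365  0.1411 -0.9229] [ 0.0108 -0.0074 -0.0248]
```

arm_command --motion '[0,0,0,0.04,0,0.4,2,0,0,0,0,0,0.3,2,0,0,0,0,0,0.2,2,0,0,0,0,0,0.2,2,0,0,0,0,0,0,2,0,0,0,0,0,0,2]'

```text
t: 9.25
ee_pos: [0.5267, -0.2192, 0.2163]
tcp_rot: [0.997, 0.08, -0.0, -0.0]
force: [-0.5, -0.3, -1.4]
width: 0.0255
grip_force: 40.1
```

arm_command --motion '[0,0,0,0,0,0.2,2,0,0,0,0,0,0.2,2,0,0,0,0,0,0,2,0,0,0,0,0,0,2]'

```text
t: 9.65
ee_pos: [0.5266, -0.2192, 0.2122]
tcp_rot: [0.997, 0.08, -0.0, -0.0]
force: [-0.4, -0.1, 0.3]
width: 0.0254
grip_force: 40.0
```

arm_command --motion '[0,0,0,0,0,0.2,2,0,0,0,0,0,0.2,2,0,0,0,0,0,0,2,0,0,0,0,0,0,2]'

```text
t: 10.05
ee_pos: [0.5266, -0.2192, 0.2082]
tcp_rot: [0.997, 0.08, -0.0, -0.0]
force: [-0.1, -0.2, -1.4]
width: 0.0253
grip_force: 40.0
```

Barrel is in the middle ring without contact. Feeling for the ring's walls along tool x.

arm_command --motion '[0,0,0,0.1,0,0,2,0,0,0,0,0,0,2,0,0,0,0,0,0,2]'

```text
t: 10.35
ee_pos: [0.5277, -0.2191, 0.2083]
tcp_rot: [0.997, 0.08, -0.0, 0.0]
force: [-1.0, -0.9, -1.2]
width: 0.0256
grip_force: 40.0
```

arm_command --motion '[0,0,0,0.05,0,0,2,0,0,0,0,0,0,2,0,0,0,0,0,0,2]'

```text
t: 10.65
ee_pos: [0.5279, -0.219, 0.2083]
tcp_rot: [0.997, 0.08, -0.0, 0.0]
force: [-1.5, -1.6, -1.1]
width: 0.0255
grip_force: 40.1
```

arm_command --motion '[0,0,0,0.05,0,0,2,0,0,0,0,0,0,2,0,0,0,0,0,0,2]'

```text
t: 10.95
ee_pos: [0.5283, -0.2189, 0.2083]
tcp_rot: [0.997, 0.08, -0.0, 0.0]
force: [-3.8, -2.8, -0.3]
width: 0.0258
grip_force: 40.2
```

arm_command --motion '[0,0,0,-0.3,0,0,2,0,0,0,0,0,0,2,0,0,0,0,0,0,2]'

```text
t: 11.25
ee_pos: [0.5261, -0.2191, 0.2084]
tcp_rot: [0.997, 0.08, 0.001, -0.0]
force: [0.4, -0.4, -1.3]
width: 0.0257
grip_force: 40.0
```

arm_command --motion '[0,0,0,-0.05,0,0,2,0,0,0,0,0,0,2,0,0,0,0,0,0,2]'

```text
t: 11.55
ee_pos: [0.5256, -0.2194, 0.2085]
tcp_rot: [0.997, 0.08, 0.0, 0.0]
force: [0.5, 0.3, -1.6]
width: 0.0258
grip_force: 40.0
```

arm_command --motion '[0,0,0,-0.1,0,0,2,0,0,0,0,0,0,2,0,0,0,0,0,0,2]'

```text
t: 11.85
ee_pos: [0.5247, -0.2198, 0.2085]
tcp_rot: [0.997, 0.08, 0.001, 0.0]
force: [3.1, -1.7, -1.8]
width: 0.0258
grip_force: 40.0
```

arm_command --motion '[0,0,0,-0.05,0,0,2,0,0,0,0,0,0,2,0,0,0,0,0,0,2]'

```text
t: 12.15
ee_pos: [0.5241, -0.2198, 0.2086]
tcp_rot: [0.997, 0.08, 0.0, 0.0]
force: [3.5, -2.4, -0.4]
width: 0.0256
grip_force: 40.1
```

arm_command --motion '[0,0,0,-0.05,0,0,2,0,0,0,0,0,0,2,0,0,0,0,0,0,2]'

```text
t: 12.45
ee_pos: [0.5234, -0.2198, 0.2085]
tcp_rot: [0.997, 0.08, 0.0, 0.0]
force: [4.0, -0.6, -0.2]
width: 0.0255
grip_force: 40.2
```

arm_command --motion '[0,0,0,0.15,0.03,0,2,0,0,0,0.15,0.04,0,2,0,0,0,0,0,0,2,0,0,0,0,0,0,2]' --grip_force 80

```text
t: 12.85
ee_pos: [0.5254, -0.2194, 0.2077]
tcp_rot: [0.997, 0.08, -0.001, -0.001]
force: [-0.3, 0.9, -1.6]
width: 0.0248
grip_force: 79.3
```

arm_command --motion '[0,0,0,0,0.1,0,2,0,0,0,0,0,0,2,0,0,0,0,0,0,2]'

```text
t: 13.15
ee_pos: [0.5263, -0.2209, 0.2083]
tcp_rot: [0.997, 0.08, -0.0, -0.0]
force: [0.2, 0.0, -1.4]
width: 0.0256
grip_force: 79.3
```

arm_command --motion '[0,0,0,0,0.05,0,2,0,0,0,0,0,0,2,0,0,0,0,0,0,2]'

```text
t: 13.45
ee_pos: [0.5265, -0.2214, 0.2084]
tcp_rot: [0.997, 0.08, 0.0, -0.0]
force: [-0.3, -0.9, -2.2]
width: 0.0254
grip_force: 79.3
```

arm_command --motion '[0,0,0,0,0.05,0,2,0,0,0,0,0,0,2,0,0,0,0,0,0,2]'

```text
t: 13.75
ee_pos: [0.5266, -0.2219, 0.2083]
tcp_rot: [0.997, 0.08, -0.0, -0.0]
force: [0.7, 0.4, -2.1]
width: 0.0248
grip_force: 79.3
```

arm_command --motion '[0,0,0,0,0.05,0,2,0,0,0,0,0,0,2,0,0,0,0,0,0,2]'

```text
t: 14.05
ee_pos: [0.5266, -0.2222, 0.2083]
tcp_rot: [0.997, 0.08, -0.0, -0.0]
force: [0.2, 0.9, -1.5]
width: 0.0251
grip_force: 79.4
```

arm_command --motion '[0,0,0,0,0.05,0,2,0,0,0,0,0,0,2,0,0,0,0,0,0,2]'

```text
t: 14.35
ee_pos: [0.5265, -0.2226, 0.2082]
tcp_rot: [0.997, 0.08, -0.0, -0.0]
force: [-1.4, 3.1, 0.5]
width: 0.0252
grip_force: 79.4
```

arm_command --motion '[0,0,0,0,-0.3,0,2,0,0,0,0,0,0,2,0,0,0,0,0,0,2]'

```text
t: 14.65
ee_pos: [0.5266, -0.2202, 0.2085]
tcp_rot: [0.997, 0.08, 0.0, 0.0]
force: [-0.0, -0.1, -0.5]
width: 0.025
grip_force: 79.4
```

arm_command --motion '[0,0,0,0,-0.05,0,2,0,0,0,0,0,0,2,0,0,0,0,0,0,2]'

```text
t: 14.95
ee_pos: [0.5263, -0.2195, 0.2084]
tcp_rot: [0.997, 0.08, 0.0, 0.0]
force: [-0.0, 0.1, -2.0]
width: 0.0253
grip_force: 79.4
```

arm_command --motion '[0,0,0,0,-0.05,0,2,0,0,0,0,0,0,2,0,0,0,0,0,0,2]'

```text
t: 15.25
ee_pos: [0.5262, -0.2191, 0.2083]
tcp_rot: [0.997, 0.08, 0.0, 0.0]
force: [-0.5, -0.7, -1.6]
width: 0.0251
grip_force: 79.4
```

arm_command --motion '[0,0,0,0,-0.05,0,2,0,0,0,0,0,0,2,0,0,0,0,0,0,2]'

```text
t: 15.55
ee_pos: [0.5262, -0.2188, 0.2084]
tcp_rot: [0.997, 0.08, 0.0, 0.0]
force: [0.3, -3.3, -1.6]
width: 0.025
grip_force: 79.2
```

arm_command --motion '[0,0,0,0,-0.05,0,2,0,0,0,0,0,0,2,0,0,0,0,0,0,2]'

```text
t: 15.85
ee_pos: [0.5261, -0.2185, 0.2084]
tcp_rot: [0.997, 0.08, 0.0, 0.001]
force: [0.4, -5.3, -2.5]
width: 0.0249
grip_force: 79.2
```

arm_command --motion '[0,0,0,0,0.14,0,2,0,0,0,0,0.14,0,2,0,0,0,0,0,0,2,0,0,0,0,0,0.2,2,0,0,0,0,0,0.2,2,0,0,0,0,0,0.1,2,0,0,0,0,0,0,2,0,0,0,0,0,0,2]'

```text
t: 16.65
ee_pos: [0.5264, -0.2207, 0.2032]
tcp_rot: [0.997, 0.08, -0.0, -0.0]
force: [0.2, -0.3, -1.6]
width: 0.0252
grip_force: 79.5
```

arm_command --motion '[0,0,0,0,0,0.15,2,0,0,0,0,0,0.15,2,0,0,0,0,0,0.15,2,0,0,0,0,0,0,2,0,0,0,0,0,0,2]'

```text
t: 17.15
ee_pos: [0.5264, -0.2207, 0.1987]
tcp_rot: [0.997, 0.08, -0.0, -0.0]
force: [-0.2, -0.7, -0.8]
width: 0.025
grip_force: 79.5
```

arm_command --motion '[0,0,0,0,0,0.15,2,0,0,0,0,0,0.15,2,0,0,0,0,0,0.15,2,0,0,0,0,0,0,2,0,0,0,0,0,0,2]'

```text
t: 17.65
ee_pos: [0.5264, -0.2206, 0.1942]
tcp_rot: [0.997, 0.08, -0.0, -0.0]
force: [0.1, 1.0, -1.1]
width: 0.0252
grip_force: 79.6
```

Origin is now at 65.5 mm and nothing is touching. Next come the pads and the entry into the bottom ring, in small steps.

arm_command --motion '[0,0,0,0,0,0.1,2,0,0,0,0,0,0.1,2,0,0,0,0,0,0.1,2,0,0,0,0,0,0,2,0,0,0,0,0,0,2]'

```text
t: 18.15
ee_pos: [0.5262, -0.2206, 0.191]
tcp_rot: [0.997, 0.08, -0.0, -0.0]
force: [0.5, 0.6, -1.8]
width: 0.0249
grip_force: 79.7
```

arm_command --motion '[0,0,0,0,0,0.1,2,0,0,0,0,0,0.1,2,0,0,0,0,0,0,2,0,0,0,0,0,0,2]'

```text
t: 18.55
ee_pos: [0.5263, -0.2207, 0.1891]
tcp_rot: [0.997, 0.08, -0.0, -0.0]
force: [-0.6, 0.9, -2.3]
width: 0.0251
grip_force: 79.7
```

arm_command --motion '[0,0,0,0,0,0.1,2,0,0,0,0,0,0.1,2,0,0,0,0,0,0,2,0,0,0,0,0,0,2]'

```text
t: 18.95
ee_pos: [0.5264, -0.2207, 0.1872]
tcp_rot: [0.997, 0.08, -0.0, -0.0]
force: [0.5, -0.0, -1.9]
width: 0.025
grip_force: 79.7
```

arm_command --motion '[0,0,0,0,0,0.1,2,0,0,0,0,0,0.1,2,0,0,0,0,0,0.1,2,0,0,0,0,0,0,2,0,0,0,0,0,0,2]'

```text
t: 19.45
ee_pos: [0.5263, -0.2206, 0.1841]
tcp_rot: [0.997, 0.08, -0.0, -0.0]
force: [0.4, -0.9, -2.1]
width: 0.0251
grip_force: 79.7
```

```bash
python3 -c "
from h import *
np.set_printoptions(precision=4,suppress=True)
go(None);print(sensors.get_obs()['wrist_torque'])
im,d=snapshot('scene');cv2.imwrite('pics/s5.png',im)
v=lambda i,x,y,w,h:cv2.convertScaleAbs(cv2.resize(i[y:y+h,x:x+w],(w*9,h*9),interpolation=cv2.INTER_CUBIC),alpha=1.7)
cv2.imwrite('pics/g5.png',v(im,135,190,60,60))"
```

```text
t 19.45 pos [ 0.5263 -0.2206  0.1841] yaw 9.152628046750959 zax [-0.0003  0.0002 -1.    ] F [ 0.4212 -0.9265 -2.0715] w 0.02510915567802904
[ 0.1469 -0.0122  0.0266]
```

View pics/g5.png

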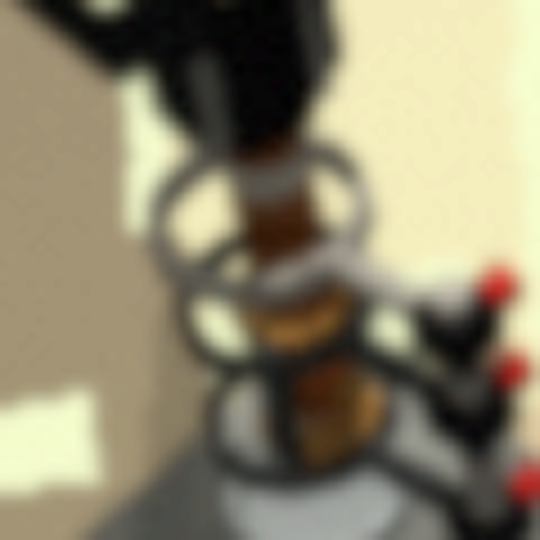

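The tube passes through the top ring and middle ring, and its amber lower part is at the bottom ring (crop 320,400). Carrying on down.

arm_command --motion '[0,0,0,0,0,0.15,2,0,0,0,0,0,0.15,2,0,0,0,0,0,0.15,2]'

```text
t: 19.8
ee_pos: [0.5265, -0.2208, 0.1798]
tcp_rot: [0.997, 0.08, 0.0, 0.0]
force: [-0.1, 0.2, 0.7]
width: 0.0252
grip_force: 79.6
```

arm_command --motion '[0,0,0,0,0,0.15,2,0,0,0,0,0,0.15,2,0,0,0,0,0,0.15,2]'

```text
t: 20.1
ee_pos: [0.5264, -0.2207, 0.1752]
tcp_rot: [0.997, 0.08, 0.0, 0.0]
force: [-0.2, 0.4, 0.6]
width: 0.025
grip_force: 79.6
```

arm_command --motion '[0,0,0,0,0,0.15,2,0,0,0,0,0,0.15,2,0,0,0,0,0,0,2]'

```text
t: 20.4
ee_pos: [0.5262, -0.2206, 0.1718]
tcp_rot: [0.997, 0.08, -0.0, -0.0]
force: [0.4, -0.1, -2.8]
width: 0.0249
grip_force: 79.7
```

Now drag shows while moving (about +2 N). Last 3 mm in half-millimetre steps until the stop.

arm_command --motion '[0,0,0,0,0,0.1,2,0,0,0,0,0,0.1,2,0,0,0,0,0,0,2,0,0,0,0,0,0,2]'

```text
t: 20.8
ee_pos: [0.5263, -0.2206, 0.1702]
tcp_rot: [0.997, 0.08, -0.0, -0.0]
force: [-0.4, 0.7, -1.2]
width: 0.025
grip_force: 79.7
```

arm_command --motion '[0,0,0,0,0,0.05,2,0,0,0,0,0,0.05,2,0,0,0,0,0,0,2]'

```text
t: 21.1
ee_pos: [0.5265, -0.2207, 0.1694]
tcp_rot: [0.997, 0.08, 0.0, 0.0]
force: [0.0, 1.1, 0.1]
width: 0.025
grip_force: 79.7
```

arm_command --motion '[0,0,0,0,0,0.05,2,0,0,0,0,0,0,2,0,0,0,0,0,0,2]'

```text
t: 21.4
ee_pos: [0.5265, -0.2207, 0.1688]
tcp_rot: [0.997, 0.08, 0.0, 0.0]
force: [0.1, 0.8, 0.0]
width: 0.0252
grip_force: 79.6
```

arm_command --motion '[0,0,0,0,0,0.05,2,0,0,0,0,0,0,2,0,0,0,0,0,0,2]'

```text
t: 21.7
ee_pos: [0.5266, -0.2208, 0.1687]
tcp_rot: [0.997, 0.08, 0.0, 0.0]
force: [-0.6, 1.5, 4.8]
width: 0.025
grip_force: 80.4
```

arm_command --motion '[0,0,0,0,0,0.05,2,0,0,0,0,0,0,2,0,0,0,0,0,0,2]'

```text
t: 22.0
ee_pos: [0.5267, -0.2208, 0.1686]
tcp_rot: [0.997, 0.08, 0.0, 0.0]
force: [-2.3, 1.4, 8.1]
width: 0.0257
grip_force: 81.2
```

arm_command --motion '[0,0,0,0,0,0.05,2,0,0,0,0,0,0,2,0,0,0,0,0,0,2]'

```text
t: 22.3
ee_pos: [0.5268, -0.2208, 0.1686]
tcp_rot: [0.997, 0.08, 0.0, 0.0]
force: [-3.3, 1.6, 12.4]
width: 0.0251
grip_force: 81.7
```

Firm stop at z = 0.1686, so the tube origin is at 39.9 mm and fully home. Relieving the push, then releasing and retreating.

arm_command --motion '[0,0,0,0,0,-0.08,2,0,0,0,0,0,0,2,0,0,0,0,0,0,3.2,0,0,0,0,0,0,5,0,0,0,0,0,0,7,0,0,0,0,0,0,7,0,0,0,0,0,0,7,0,0,0,0,0,0,7]'

```text
t: 23.1
ee_pos: [0.5264, -0.2207, 0.1681]
tcp_rot: [0.997, 0.08, -0.0, -0.0]
force: [0.7, 0.0, 0.1]
width: 0.0699
grip_force: 0.0
```

arm_command --motion '[0,0,0,0,0,-1,7,0,0,0,0,0,-2,7,0,0,0,0,0,-3,7,0,0,0,0,0,-4,7,0,0,0,-3,0,-3,7,0,0,0,-4,0,-1,7,0,0,0,-4,0,0,7,0,0,0,-4,0,0,7,0,0,0,0,0,0,7,0,0,0,0,0,0,7]'

```text
t: 24.1
ee_pos: [0.3782, -0.2449, 0.3092]
tcp_rot: [0.997, 0.079, 0.001, 0.001]
force: [0.2, 0.6, -0.4]
width: 0.0702
grip_force: 0.0
```

```bash
python3 - <<'E'
from h import *
np.set_printoptions(precision=4,suppress=True)
go(None)
im,d=snapshot("top"); 
k,dd,T=K("top")
vv,uu=np.mgrid[190:240,330:390]
u=cv2.undistortPoints(np.stack([uu.ravel(),vv.ravel()],1).astype(float)[:,None],k,dd)[:,0]
P=(np.c_[u,np.ones(len(u))]*d[190:240,330:390].ravel()[:,None])@T[:3,:3].T+T[:3,3]
m=(P[:,2]>.19)&(P[:,2]<.225); m&=np.hypot(P[:,0]-.5265,P[:,1]+.2207)<.03
print("cap",m.sum(),np.median(P[m],0),cv2.minAreaRect(P[m][:,:2].astype(np.float32)*1000))
for t in("flask","glassplate","solvent"):
    q=pinpoint(t,"top")[0]; print(t,at_z("top",np.array(q["point"])*[512,384],0))
im,d=snapshot("scene")
r=R.from_matrix(np.eye(3)); print(proj("scene",[[.5265,-.2207,.205]]))
x=cv2.cvtColor(im,cv2.COLOR_BGR2GRAY)[185:215,145:180]
print(np.array([[y+185,*(145+np.where(x[y]<55)[0][[0,-1]])] for y in range(0,30,2) if (x[y]<55).any()]).T)
E
```

```text
t 24.1 pos [ 0.3782 -0.2449  0.3092] yaw 9.071404912989582 zax [ 0.0019 -0.001  -1.    ] F [ 0.2251  0.6422 -0.3606] w 0.07016979298275226
cap 127 [ 0.5295 -0.2158  0.2038] ((529.6361083984375, -217.99453735351562), (26.06582260131836, 27.898134231567383), 8.819043159484863)
flask [0.7367 0.0154 0.    ]
glassplate [0.445 0.001 0.   ]
solvent [0.7222 0.3604 0.    ]
[[162.3243 195.8728]]
[[193 195 197 199 201 203 205 207 209 211 213]
 [164 160 158 158 158 159 159 159 162 162 163]
 [164 167 168 169 169 170 170 171 169 169 168]]
```

```bash
python3 -c "
from cell import job
print(job.finish_job())"
```

```text
the job is handed in; nothing more can be done
None
```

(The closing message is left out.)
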